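# Clamp a wax-block cassette in the trimming jig

### The job

The pink cassette with its wax block lies loose on the white bed of the trimming jig. With the fingertips only, push it back across the bed until its long side lies flush along the rear fence, then push the red lever of the toggle clamp over and down, past its dead point, until it snaps into lock and the plunger grips the cassette against the end stop. Do not lift the cassette, and leave the other cassettes, the scalpel and the forceps where they lie.

Things in the scene. Friction and masses are not known exactly. Their poses are not given: they have to be found in the camera images.
- jig: the trimming jig, fixed to the worktop: alloy plate 92 x 216 mm (x by y), its top at z = 12 mm. Origin: centre of its underside; x points from the open front (robot's side) to the rear, y to the left along the plunger, z up. White nest on the left, x -44 to 44, y 33 to 107; its floor (the bed) is at z = 32 mm. Clamp frame on the right, x 4 to 28, y -77 to 29, up to z = 46
- nest (a point): point on the bed, jig frame (16, 74.5, 32) mm: below the middle of the cassette once it is home against both fence and end stop. The bed is open at the front
- fence (a point): middle of the foot of the rear fence's face, jig frame (30, 71, 32) mm; the alloy fence runs along y from 36 to 106 mm and stands 8 mm above the bed
- end_stop (a point): middle of the foot of the end stop's face, jig frame (-1, 95, 32) mm; the alloy stop runs along x from -33 to 31 mm and stands 8 mm above the bed
- nose_face (a point): middle of the face of the plunger's black sprung nose (20 mm wide, 6 mm high). At jig frame (16, 36, 36) mm while the lever is upright; as the lever goes over it runs about 20 mm to +y and pushes the cassette along the fence to the end stop
- cassette_mid (a point): centre, half-way up, of the pink cassette with its wax block, 41 x 28 x 12 mm, loose, about 20 g. x axis along the 41 mm, y across the 28 mm, z up. It starts on the bed, its long side 14 to 28 mm short of the fence, its length along the jig's y but up to 0.2 rad askew, with 3 to 10 mm to go to the end stop
- lever (a joint): angle of the red clamp lever (rad): 0 upright (open), grows as it swings to the jig's -y, away from the cassette; starts at 0 to 0.12. Stays where it is left up to about 0.9; then the nose squeezes the cassette and a spring resists (3 to 4 N at the grip) and throws it back if let go. Dead point 1.36: past it, it snaps to its stop at 1.57, locked, lying level and pointing to the jig's -y
- lever_pivot (a point): the lever's hinge axis, which runs along the jig's x; jig frame (16, -53, 36) mm
- lever_end (a point): tip of the red lever, 112 mm from the pivot. The straight grip, 17 mm wide and 16 mm thick, covers 42 to 112 mm from the pivot, centred on the line from the pivot to the tip
- white_cassette: white cassette with wax block, 41 x 28 x 13 mm, on the worktop in front of the jig; leave alone. Origin: centre of its underside
- green_cassette: green cassette with wax block, 41 x 28 x 13 mm, on the worktop in front of the jig; leave alone. Origin: centre of its underside
- knife: scalpel, 152 mm long (along its y), 5 mm high, on the worktop behind the jig; leave alone. Origin: centre of its underside
- tweezers: steel forceps, 124 mm long (along its x), 8 mm high, on the worktop left of the jig; leave alone. Origin: centre of its underside
- nose: the black sprung nose as a part; origin at the plunger's pin, 50 mm behind its face
- cassette: the pink cassette as a part; origin at the centre of its underside
There are look-alikes about, which are no part of the job. Leave any orange or yellow look-alike of the cassette alone. Leave any green look-alike of the jig alone.

How it is judged:
By the outcome, as a careful person would: the job done as asked, in the order asked, and still so for the second after the job is handed in, with the robot touching nothing.
It also fails if it takes over 43 s, if anything falls off the work surface, if the arm or the gripper's body presses on something with over 40 N, if the wrist force passes 120 N, or if a joint passes its speed limit or range.

### The arm

A 6-joint arm with a two-finger parallel gripper is mounted at the origin on a cart in front of the work surface, level with it; the furniture and walls round the work are solid. World frame = base frame: x ahead of the robot, y to its left, z up, the work surface at z = 0. Lengths are in mm, angles in rad, forces in N, time in s.
With the tool pointing down it reaches from about 275 to 1000 mm from the base axis. Payload 8.4 kg.
Tool frame: the origin (TCP) lies on the centre line of the jaws, within the pads' length; the fingertips stand 22 mm ahead of it and the grasp point (between the pads) lies 3 mm ahead of it; z points along the fingers, x is the direction in which the jaws open and shut, and the axes are right-handed (so a half turn about z gives the same grasp; the last joint's range is limited). The gripper opens to 85 mm and grips with 20 to 120 N. Pads are 22 mm wide; open, the fingers measure 114 mm over their backs; the gripper's body (76 mm by 85 mm) begins 54 mm behind the grasp point. The pads swing forward as they close: fully open they stand 13 mm farther back than shut.
Start: joints at [-1.337, 0.353, 1.633, -0, 1.155, -0.002], TCP at [146.011, -607.708, 253.281] pointing down, gripper open.
Joint ranges: [-2.63, 2.63], [-0.92, 2.1], [0.06, 2.66], [-1.3, 4.44], [0, 2.69], [-3.02, 3.02]. Speed limits (rad/s): [2.22, 2.22, 2.79, 3.14, 3.14, 3.14].

### API

Orientations are given as [roll, pitch, yaw] about the fixed x, y, z axes, in that order (R = Rz(yaw) Ry(pitch) Rx(roll)).
In Python, from rig import status, viewer, job gives the robot as it stands.
- The arm moves only by the tool send_rows, never from a script. Its argument "plan" is a list of rows, each a list of 3 entries, a list of its own where there are three numbers: the shift along the tool's x, y, z in m, then the turn, a rotation vector about the tool's x, y, z in rad, then the opening, from -1 (shut) to 1 (fully open). In form: [[[x, y, z], [rx, ry, rz], jaw], ...]. A call has exactly 5 rows; each row is the pose to reach, as a shift and turn from the pose measured when the call began, along the tool's axes at that moment; what a row does not reach only later rows make up. A row lasts 1/12 s, in which the tool goes at most 41.7 mm and 7.16 degrees, less where a joint would pass 70% of its speed; a pose out of reach is approached as far as the arm can. A call with a gripper value outside its range is refused whole. The fingers move at their own pace and stop on an object; "squeeze" is the grip in N (left out, the last holds). Time passes only in rows, so rows that repeat a pose let the fingers close, or fill a call up. It gives the time, the measured TCP pose, the force and the opening at its end, in the units of the state.
- status.sense(): the state, without advancing time (a new reading comes with each control period).
- viewer.grab_frame(name): name is "side" or "top" or "wrist"; returns the picture (400x640x3 uint8, red, green, blue); there is no depth.
- viewer.camera_params(name): a dict with "intrinsics" (3x3 intrinsics, pixels), "xyz" and "orientation" of the camera in the world. Camera axes: x right, y down, z forward; pixel columns grow to the right and rows downward; lengths in mm; the calibration is good to about 2 mm. A picture is of the moment at which its call begins: read the wrist's pose just before it. camera_params takes no time and is no camera call; for the wrist camera it gives the pose at the moment of the call.
- job.sign_off(): hands the job in, once; it reports no verdict.
Trained networks look in the newest picture that a camera, given by its name, has taken for a name from the list of things; names that differ only in an ending like _2 or _b are one class to them, and where a whole thing is asked for, a point or a joint stands for the part that bears it (a point fixed in the world has none). Each returns a list of dicts, best first, with "p" (0 to 1); they miss things now and then, are a little off and sometimes report something else, mostly with a low value. They report only what shows in the picture. A call takes as long as a camera call. They do not tell look-alikes from the thing itself.
- viewer.cut_out(label, camera): "mask" (400x640 bool, what is visible of it) and "extent" ([left, top, width, height] in pixels, round what is visible of it).
The state is a dict: "clock": time; "qpos": joint angles; "qvel": joint speeds; "joint_efforts": joint torques, N m; "eef_pos": TCP position; "tcp_rot": TCP orientation; "contact_force": force on the tool from outside, world axes, zero at the start; "wrist_torque": the same for the moment, N m; "opening": opening from 0.0 (shut) to 1.0 (fully open).
Only numpy, scipy, OpenCV 4.12 (cv2) and the standard library are available. Lean on these libraries where they do the work, as an engineer would, in place of code of your own. Each camera call takes 0.05 s, during which the arm holds its last target.

## Working session

There is one attempt and no reset: what is moved stays moved. The work goes in short steps, Python scripts to look and compute and a tool call to move; the robot and the scene stay as the last step left them, time stands still between calls to the robot, and variables do not carry over. Pictures are saved under pics/ and viewed, and the job is handed in when it is done.

Besides the shell and the picture viewer there is one more tool, called by a JSON object that holds its "name" and its "arguments", one argument or row to a line. send_rows: Moves the arm, as the interface text tells. Its arguments: {"type":"object","properties":{"plan":{"type":"array"},"squeeze":{"type":"number"}},"required":["plan"]}

```bash
ls; mkdir -p pics; python3 - <<'E'
from rig import status, viewer, job
import cv2,numpy as np
s=status.sense();print(s)
for n in ["top","side"]:
    f=viewer.grab_frame(n);cv2.imwrite(f"pics/{n}0.png",f[:,:,::-1]);print(n,viewer.camera_params(n))
    for l in ["jig","cassette","lever"]:
        for d in viewer.cut_out(l,n): print(n,l,d["p"],d["extent"])
E
```

```text
pics
{'clock': 0.0, 'qpos': array([-1.33739422e+00,  3.53632677e-01,  1.63415021e+00, -3.71326121e-05,
        1.15519029e+00, -2.39807309e-03]), 'qvel': array([-4.43668521e-04,  2.99819887e-05,  1.33291352e-05,  9.60866636e-04,
       -5.54584521e-04,  1.25659892e-03]), 'joint_efforts': array([ 8.23314567e-04, -6.05236173e+01, -3.42064941e+01, -1.12807620e-04,
        9.31434974e-03,  7.47473017e-07]), 'eef_pos': array([ 145.89942267, -607.26819329,  252.56444049]), 'tcp_rot': array([ 3.14156201e+00,  1.38060271e-03, -1.33498116e+00]), 'contact_force': array([-0.89904831, -0.30648202,  0.13484566]), 'wrist_torque': array([ 0.02032013, -0.01135469,  0.03419438]), 'opening': 1.0009397178400048}
top {'intrinsics': array([[434.61344775,   0.        , 315.25581442],
       [  0.        , 434.61344775, 200.24389081],
       [  0.        ,   0.        ,   1.        ]]), 'xyz': array([ 470.70782136,   23.28639116, 1015.98496915]), 'orientation': array([-3.07187432, -0.02323503, -1.55356765])}
top jig 0.71 [236.6, 141.8, 98.9, 67.6]
top jig 0.68 [383.8, 169.3, 96.1, 48.6]
top cassette 0.68 [193.7, 187.2, 21.5, 16.9]
top cassette 0.55 [248.4, 159.7, 16.9, 15.4]
top cassette 0.53 [206.7, 218.7, 18.0, 17.9]
top lever 0.58 [444.4, 175.9, 35.4, 15.3]
top lever 0.46 [290.8, 167.3, 26.2, 9.2]
side {'intrinsics': array([[451.9304907 ,   0.        , 326.60919185],
       [  0.        , 451.9304907 , 198.14180034],
       [  0.        ,   0.        ,   1.        ]]), 'xyz': array([ 385.31598914, -658.33983093,  766.87445772]), 'orientation': array([-2.32721425,  0.00481141, -0.21622537])}
side jig 0.91 [343.7, 284.5, 78.0, 114.7]
side jig 0.76 [326.0, 172.1, 46.0, 77.5]
side cassette 0.71 [341.1, 177.6, 12.9, 12.3]
side lever 0.74 [352.2, 180.2, 12.9, 45.3]
side lever 0.65 [389.4, 326.7, 20.5, 44.4]
```

View pics/top0.png

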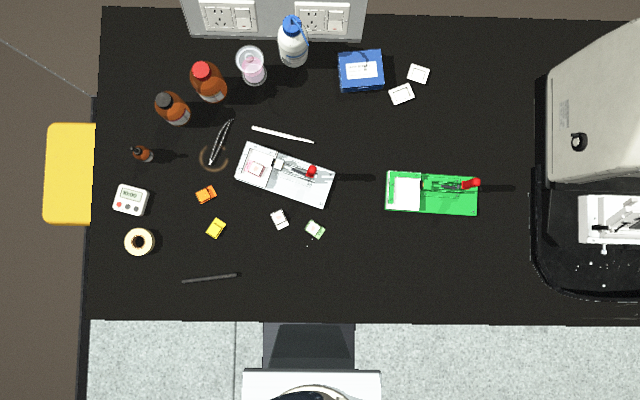

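View pics/side0.png

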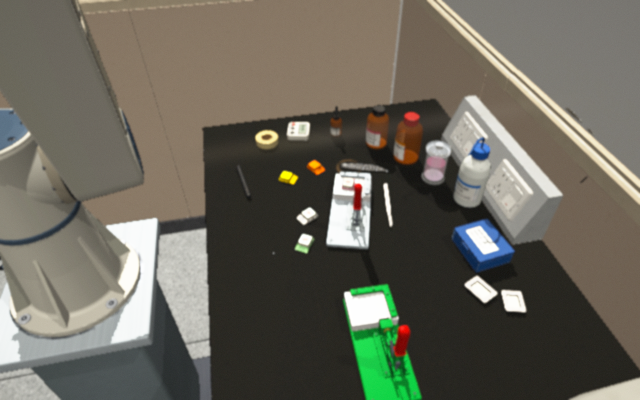

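```bash
python3 - <<'E'
import cv2
f=cv2.imread("pics/top0.png")[120:260,160:360];cv2.imwrite("pics/topc.png",cv2.resize(f,None,fx=4,fy=4,interpolation=cv2.INTER_CUBIC))
f=cv2.imread("pics/side0.png")[150:270,290:430];cv2.imwrite("pics/sidec.png",cv2.resize(f,None,fx=5,fy=5,interpolation=cv2.INTER_CUBIC))
E
```

```text
(no output)
```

View pics/topc.png

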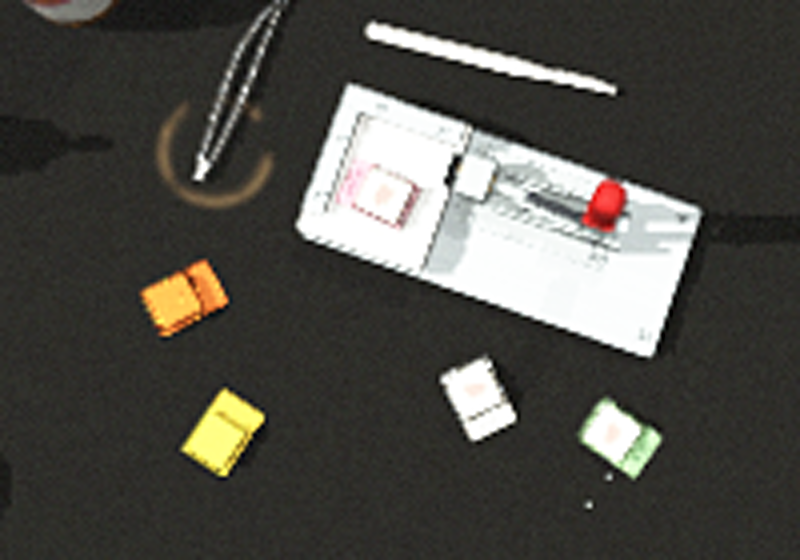

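View pics/sidec.png

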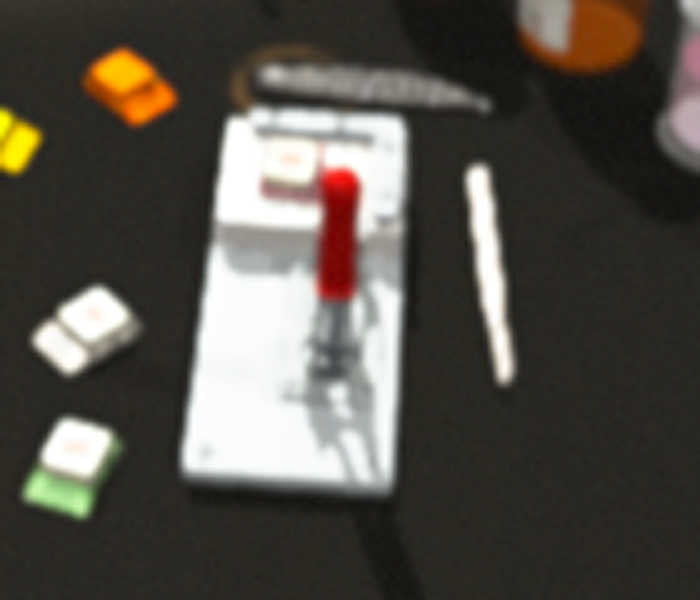

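Top view: the wanted cassette is the pink one on the white bed of the alloy jig at pixel (256,167). Look-alikes are orange (206,195) and yellow (215,228). The white (279,219) and green (315,230) cassettes and the green jig (432,193) are also to be left alone. Next I'll fit the jig pose from the corners.

```bash
cat > h.py <<'E'
import numpy as np, cv2
from scipy.spatial.transform import Rotation as R
from scipy.optimize import least_squares
def cam(p):
    return p["intrinsics"],R.from_euler("xyz",p["orientation"]).as_matrix(),np.array(p["xyz"])
def proj(P,c):
    K,Rm,t=c; q=(np.atleast_2d(P)-t)@Rm; q=q@K.T; return q[:,:2]/q[:,2:]
def back(uv,z,c):
    K,Rm,t=c; uv=np.atleast_2d(uv); d=np.c_[uv,np.ones(len(uv))]@np.linalg.inv(K).T@Rm.T
    return t+d*((z-t[2])/d[:,2:])
def j2w(P,pose):
    P=np.atleast_2d(np.array(P,float)); x,y,a=pose; c,s=np.cos(a),np.sin(a)
    return np.c_[x+c*P[:,0]-s*P[:,1],y+s*P[:,0]+c*P[:,1],P[:,2]]
def w2j(P,pose):
    P=np.atleast_2d(np.array(P,float)); x,y,a=pose; c,s=np.cos(a),np.sin(a)
    d=P[:,:2]-[x,y]; return np.c_[c*d[:,0]+s*d[:,1],-s*d[:,0]+c*d[:,1],P[:,2]]
E
python3 - <<'E'
from h import *
from rig import viewer
c=cam(viewer.camera_params("top")); cs=cam(viewer.camera_params("side"))
print(c[1],c[2])
px=np.array([(700,207),(652,355),(420,272),(350,85),(298,230)])/4+[160,120]
J=np.array([(46,-108,12),(-46,-108,12),(-44,33,32),(44,107,32),(-44,107,32)],float)
pxs=np.array([(185,480),(390,495),])/5+[290,150]
Js=J[[1,0]]
for use in ("top","both"):
    f=lambda p:np.r_[(proj(j2w(J,p),c)-px).ravel(),((proj(j2w(Js,p),cs)-pxs).ravel() if use=="both" else [])]
    r=least_squares(f,[500,80,-0.3]);print(use,r.x,r.fun.reshape(-1,2).round(1).tolist())
p=r.x
print("lever end",j2w([16,-53,148],p),proj(j2w([16,-53,148],p),c),proj(j2w([16,-53,148],p),cs))
pc=back(np.array([(380,195)])/4+[160,120],44,c);print(pc,w2j(pc,p))
E
```

```text
[[ 0.01722317 -0.99739473  0.07005081]
 [-0.99958171 -0.01880418 -0.02197293]
 [ 0.02323294 -0.06964307 -0.9973014 ]] [ 470.70782136   23.28639116 1015.98496915]
top [ 5.97702627e+02  7.13409887e+01 -3.08498342e-01] [[0.8, -0.0], [0.2, 0.3], [-0.0, -0.1], [-0.6, -0.1], [-0.4, -0.1]]
both [ 5.97611066e+02  6.97602323e+01 -3.06292916e-01] [[1.5, -0.1], [1.0, 0.3], [0.7, -0.0], [0.1, 0.0], [0.3, 0.1], [-0.7, -2.0], [0.2, -2.3]]
lever end [[596.88550534  14.40254483 148.        ]] [[310.72793865 167.83072767]] [[358.15057976 182.56852632]]
[[607.34391595 138.47650224  44.        ]] [[-11.43989072  68.45277953  44.        ]]
```

```bash
cat >> h.py <<'E'
def to(P,yaw):
    "shift (m, tool axes) and turn for a tool-down target"
    from rig import status
    s=status.sense(); Rm=R.from_euler("xyz",s["tcp_rot"]); T=R.from_euler("xyz",[np.pi,0,yaw])
    d=Rm.inv().apply(np.array(P)-s["eef_pos"])/1000; rv=(Rm.inv()*T).as_rotvec()
    return d.round(4).tolist(),rv.round(3).tolist()
E
python3 - <<'E'
from h import *
from rig import viewer,status
print(to([500,-100,290],1.263))
print(to([500,110,260],1.263))
print(viewer.camera_params("wrist"),R.from_euler("xyz",status.sense()["tcp_rot"]).inv().apply(viewer.camera_params("wrist")["xyz"]-status.sense()["eef_pos"]))
E
```

```text
([-0.4109, -0.4628, -0.0367], [-0.0, 0.0, -2.598])
([-0.6151, -0.5119, -0.0067], [-0.0, 0.0, -2.598])
{'intrinsics': array([[351.41469392,   0.        , 324.01225459],
       [  0.        , 351.41469392, 199.08529192],
       [  0.        ,   0.        ,   1.        ]]), 'xyz': array([ 211.57116825, -591.84692396,  374.03602713]), 'orientation': array([ 2.87184590e+00,  1.79558176e-04, -1.33529426e+00])} [-8.09175444e-02 -6.74640280e+01 -1.20883429e+02]
```

{"name": "send_rows", "arguments": {
  "plan": [
    [[-0.615, -0.512, -0.007], [0, 0, -2.598], -1],
    [[-0.615, -0.512, -0.007], [0, 0, -2.598], -1],
    [[-0.615, -0.512, -0.007], [0, 0, -2.598], -1],
    [[-0.615, -0.512, -0.007], [0, 0, -2.598], -1],
    [[-0.615, -0.512, -0.007], [0, 0, -2.598], -1]
  ]
}}

```text
clock: 0.82
eef_pos: [238.6, -419.2, 255.1]
tcp_rot: [-3.142, -0.0, -0.704]
contact_force: [0.8, 0.5, 0.5]
opening: 0.297
```

```bash
python3 - <<'E'
from h import *
print(to([540,100,250],1.263))
E
```

```text
([-0.1065, -0.5908, 0.0051], [0.0, -0.0, -1.967])
```

{"name": "send_rows", "arguments": {
  "plan": [
    [[-0.1065, -0.591, 0.005], [0, 0, -1.967], -1],
    [[-0.1065, -0.591, 0.005], [0, 0, -1.967], -1],
    [[-0.1065, -0.591, 0.005], [0, 0, -1.967], -1],
    [[-0.1065, -0.591, 0.005], [0, 0, -1.967], -1],
    [[-0.1065, -0.591, 0.005], [0, 0, -1.967], -1]
  ]
}}

```text
clock: 1.23
eef_pos: [343.2, -238.9, 253.7]
tcp_rot: [3.141, -0.001, -0.079]
contact_force: [1.3, -0.5, 0.5]
opening: -0.001
```

```bash
python3 - <<'E'
from h import *
print(to([540,100,250],1.263))
E
```

```text
([0.1693, -0.3534, 0.0037], [0.001, -0.0, -1.342])
```

{"name": "send_rows", "arguments": {
  "plan": [
    [[0.169, -0.353, 0.004], [0, 0, -1.342], -1],
    [[0.169, -0.353, 0.004], [0, 0, -1.342], -1],
    [[0.169, -0.353, 0.004], [0, 0, -1.342], -1],
    [[0.169, -0.353, 0.004], [0, 0, -1.342], -1],
    [[0.169, -0.353, 0.004], [0, 0, -1.342], -1]
  ]
}}

```text
clock: 1.65
eef_pos: [447.7, -58.3, 251.8]
tcp_rot: [3.14, -0.001, 0.546]
contact_force: [1.1, -1.3, -0.8]
opening: -0.002
```

```bash
python3 - <<'E'
from h import *
print(to([540,100,250],1.263))
E
```

```text
([0.1611, -0.0873, 0.0018], [0.002, -0.0, -0.717])
```

{"name": "send_rows", "arguments": {
  "plan": [
    [[0.161, -0.087, 0.002], [0, 0, -0.717], -1],
    [[0.161, -0.087, 0.002], [0, 0, -0.717], -1],
    [[0.161, -0.087, 0.002], [0, 0, -0.717], -1],
    [[0.161, -0.087, 0.002], [0, 0, -0.717], -1],
    [[0.161, -0.087, 0.002], [0, 0, -0.717], -1]
  ]
}}

```text
clock: 2.07
eef_pos: [542.2, 103.8, 250.0]
tcp_rot: [3.139, -0.002, 1.173]
contact_force: [-0.1, 0.2, 0.8]
opening: -0.002
```

```bash
python3 - <<'E'
from h import *
from rig import viewer,status
print(to([540,100,250],1.263))
f=viewer.grab_frame("wrist");cv2.imwrite("pics/w1.png",f[:,:,::-1])
np.save("w1.npy",np.array([1]))
import pickle;pickle.dump(viewer.camera_params("wrist"),open("w1.pkl","wb"))
for l in ["jig","cassette","lever"]:
    for d in viewer.cut_out(l,"wrist"): print(l,d["p"],d["extent"])
E
```

```text
([-0.0044, -0.0005, -0.0], [0.003, -0.002, -0.09])
jig 0.89 [0.0, 241.0, 141.1, 123.0]
jig 0.58 [214.3, 179.6, 207.2, 115.4]
cassette 0.98 [441.9, 92.2, 45.4, 51.2]
cassette 0.86 [362.9, 208.8, 44.1, 27.1]
cassette 0.59 [398.3, 28.0, 37.0, 50.7]
cassette 0.43 [213.1, 178.8, 205.6, 116.2]
lever 0.72 [240.8, 248.5, 59.7, 46.7]
```

View pics/w1.png

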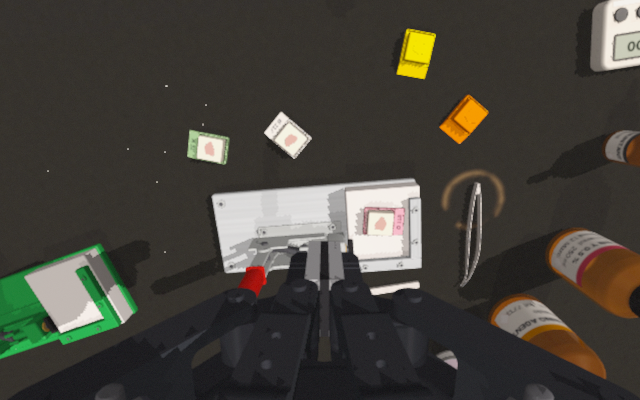

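Wrist view: pink cassette on the bed at (383,222), lever knob at (250,280), closed fingertips at about (325,245). Now a close crop for the corners.

```bash
python3 - <<'E'
import cv2
f=cv2.imread("pics/w1.png")
cv2.imwrite("pics/w1a.png",cv2.resize(f[170:280,330:430],None,fx=5,fy=5,interpolation=cv2.INTER_CUBIC))
cv2.imwrite("pics/w1b.png",cv2.resize(f[170:300,205:345],None,fx=4,fy=4,interpolation=cv2.INTER_CUBIC))
E
```

```text
(no output)
```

View pics/w1a.png

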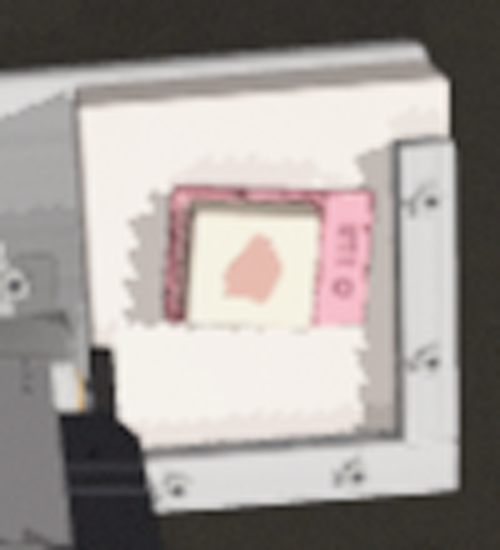

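View pics/w1b.png

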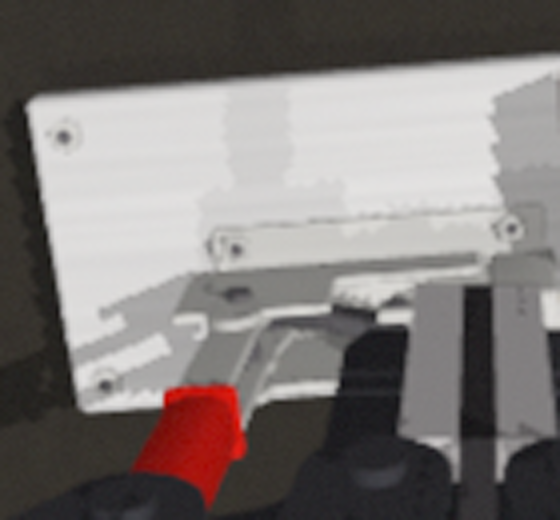

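```bash
python3 - <<'E'
from h import *
import pickle
c=cam(pickle.load(open("w1.pkl","rb")))
a=lambda l:np.array(l)/5+[330,170]
b=lambda l:np.array(l)/4+[205,170]
px=np.r_[b([(30,100),(82,410)]),a([(78,98),(448,80),(398,437),(398,143)])]
J=np.array([(-46,-108,12),(46,-108,12),(-44,33,32),(-44,107,32),(30,95,32),(-33,95,40)],float)
r=least_squares(lambda p:(proj(j2w(J,p),c)-px).ravel(),[598,71,-.3]);p=r.x
print(p,r.fun.reshape(-1,2).round(1).tolist())
np.save("jig.npy",p)
for z in (32,38,44): print(z,w2j(back(a([(172,188),(373,190),(362,327),(165,322)]),z,c),p).round(1).tolist())
# finger tips
tip=np.array([[422,285],[462,285],[492,285],[535,285]])/4+[205,170]
from rig import status
print(status.sense()["eef_pos"])
for z in (228,215):print(z,(back(tip,z,c)-status.sense()["eef_pos"]).round(1).tolist())
# lever: cap end
lv=b([(165,388),(238,388),(245,455)])
for th in(0,0.1):
  print(proj(j2w([[7.5,-53-112*np.sin(th),36+112*np.cos(th)],[24.5,-53-112*np.sin(th),36+112*np.cos(th)]],p),c),lv)
E
```

```text
[ 6.00681972e+02  7.35836359e+01 -3.12637316e-01] [[-1.2, -0.5], [-0.9, 0.8], [0.4, 1.6], [1.0, -0.3], [-0.4, -2.4], [0.9, 0.8]]
32 [[-25.6, 50.5, 32.0], [-22.1, 90.9, 32.0], [7.4, 88.2, 32.0], [3.2, 47.7, 32.0]]
38 [[-27.5, 49.9, 38.0], [-24.0, 89.6, 38.0], [4.9, 87.0, 38.0], [0.8, 47.2, 38.0]]
44 [[-29.4, 49.3, 44.0], [-26.0, 88.3, 44.0], [2.4, 85.7, 44.0], [-1.6, 46.6, 44.0]]
[539.64955513  99.80629686 249.48770718]
228 [[-7.2, 3.0, -21.5], [-5.5, 7.0, -21.5], [-4.3, 10.0, -21.5], [-2.5, 14.4, -21.5]]
215 [[-2.4, 0.5, -34.5], [-0.6, 4.9, -34.5], [0.8, 8.2, -34.5], [2.7, 12.9, -34.5]]
[[241.29631346 309.08356759]
 [244.51466408 329.36842981]] [[246.25 267.  ]
 [264.5  267.  ]
 [266.25 283.75]]
[[226.10892787 309.69183816]
 [229.58736886 329.90824933]] [[246.25 267.  ]
 [264.5  267.  ]
 [266.25 283.75]]
```

```bash
python3 - <<'E'
from h import *
P=j2w([-54,68,130],[599.5,72.5,-.31])[0];print(P,to(P,1.263))
E
```

```text
[568.8179745  153.73184912 130.        ] ([0.0612, 0.0054, 0.1194], [0.001, 0.001, -0.099])
```

{"name": "send_rows", "arguments": {
  "plan": [
    [[0.061, 0.005, 0.119], [0, 0, -0.099], -1],
    [[0.061, 0.005, 0.119], [0, 0, -0.099], -1],
    [[0.061, 0.005, 0.119], [0, 0, -0.099], -1],
    [[0.061, 0.005, 0.119], [0, 0, -0.099], -1],
    [[0.061, 0.005, 0.119], [0, 0, -0.099], -1]
  ]
}}

```text
clock: 2.68
eef_pos: [566.5, 152.7, 127.9]
tcp_rot: [-3.138, 0.004, 1.261]
contact_force: [0.8, -0.8, 0.7]
opening: 0.002
```

```bash
python3 - <<'E'
from h import *
from rig import viewer,status
import pickle
viewer.grab_frame("wrist")
viewer.grab_frame("wrist")
p=viewer.camera_params("wrist");s=status.sense()
f=viewer.grab_frame("wrist");cv2.imwrite("pics/w2.png",f[:,:,::-1])
pickle.dump((p,s),open("w2.pkl","wb"))
print(s["eef_pos"],s["tcp_rot"],s["clock"],status.sense()["eef_pos"])
E
```

```text
[568.43433531 152.5702579  131.51925202] [3.14080943e+00 1.31993307e-03 1.26129888e+00] 2.7833 [568.97884575 152.71101161 132.34645645]
```

View pics/w2.png

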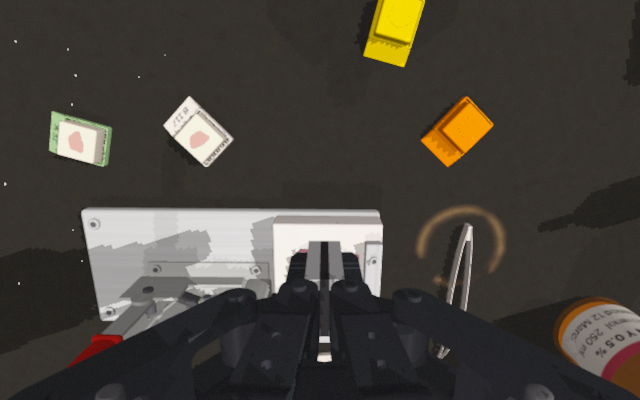

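```bash
python3 - <<'E'
import cv2
f=cv2.imread("pics/w2.png")
cv2.imwrite("pics/w2a.png",cv2.resize(f[195:335,75:400],None,fx=2.4,fy=2.4,interpolation=cv2.INTER_CUBIC))
cv2.imwrite("pics/w2b.png",cv2.resize(f[200:300,265:395],None,fx=6,fy=6,interpolation=cv2.INTER_CUBIC))
E
```

```text
(no output)
```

View pics/w2a.png

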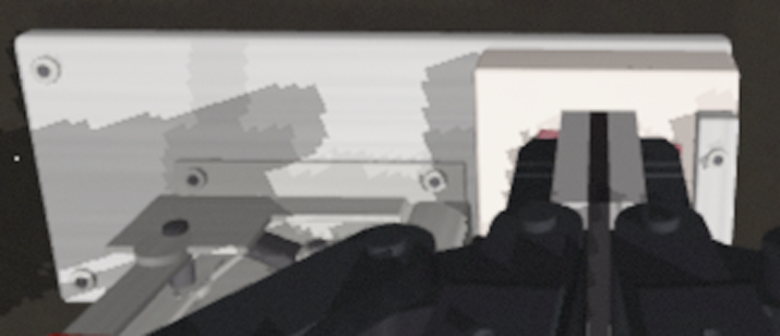

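View pics/w2b.png

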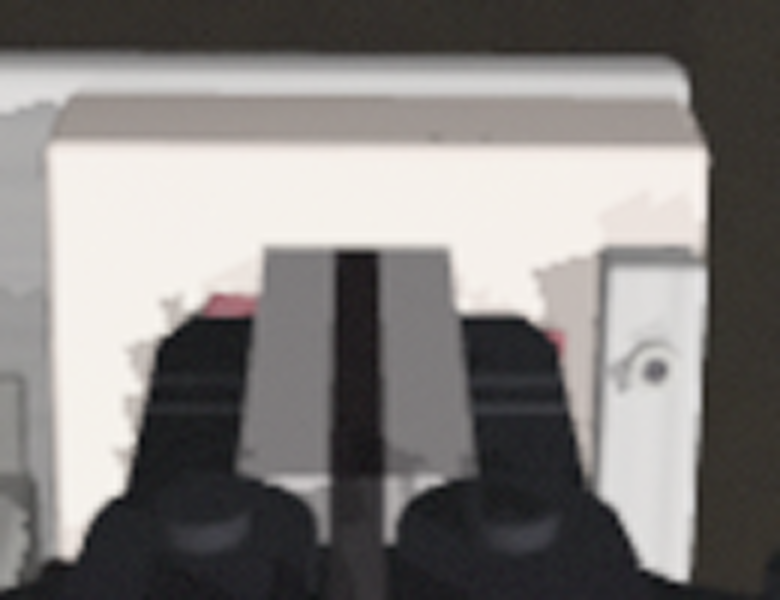

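```bash
python3 - <<'E'
from h import *
import pickle
p0,s=pickle.load(open("w2.pkl","rb"));c=cam(p0)
a=lambda l:np.array(l)/2.4+[75,195]
b=lambda l:np.array(l)/6+[265,200]
px=np.r_[a([(17,33),(65,300)]),b([(690,60),(47,143),(709,155),(598,250)])]
J=np.array([(-46,-108,12),(46,-108,12),(-46,108,12),(-44,33,32),(-44,107,32),(-33,95,40)],float)
r=least_squares(lambda p:(proj(j2w(J,p),c)-px).ravel(),[598,71,-.3]);p=r.x
print(p,r.fun.reshape(-1,2).round(1).tolist());np.save("jig.npy",p)
Rm=R.from_euler("xyz",s["tcp_rot"]);
print("tcp in jig",w2j(s["eef_pos"],p))
for z in (0,22,35):
  print(z,proj(s["eef_pos"]+Rm.apply([[x,y,z] for y in(-11,11) for x in(-14,14)]),c).round(0).tolist())
print(b([(265,248),(450,248),(240,470),(475,475),(195,320),(540,320)]).round().tolist())
print("cassette front pts",w2j(back(b([(212,295),(565,335)]),38,c),p))
c1=cam(pickle.load(open("w1.pkl","rb")))
print(proj(j2w(J,p),c1).round(1).tolist())
E
```

```text
[ 5.98785582e+02  7.19097237e+01 -3.16672059e-01] [[-2.6, 0.6], [-1.5, 1.1], [1.0, 1.4], [-0.3, -1.2], [0.9, -2.4], [2.1, 1.7]]
tcp in jig [[-53.96025255  67.19829688 131.51925202]]
0 [[287.0, 259.0], [361.0, 259.0], [288.0, 310.0], [360.0, 310.0]]
22 [[292.0, 237.0], [356.0, 237.0], [293.0, 283.0], [355.0, 282.0]]
35 [[294.0, 227.0], [354.0, 227.0], [295.0, 269.0], [353.0, 269.0]]
[[309.0, 241.0], [340.0, 241.0], [305.0, 278.0], [344.0, 279.0], [298.0, 253.0], [355.0, 253.0]]
cassette front pts [[-27.74461294  51.66200527  38.        ]
 [-23.25297244  90.6078634   38.        ]]
[[209.2, 193.1], [222.2, 272.1], [414.5, 178.7], [344.0, 190.2], [418.6, 185.0], [408.4, 198.7]]
```

```bash
python3 - <<'E'
from h import *
import pickle
p0,s=pickle.load(open("w2.pkl","rb"));c=cam(p0)
a=lambda l:np.array(l)/2.4+[75,195]
b=lambda l:np.array(l)/6+[265,200]
px=np.r_[a([(17,33),(65,300)]),b([(690,60),(47,143),(709,155),(598,250)])]
J=np.array([(-46,-108,12),(46,-108,12),(-46,108,12),(-44,33,32),(-44,107,32),(-33,95,40)],float)
def f(q):
    cc=(c[0],c[1]@R.from_rotvec([q[4],0,0]).as_matrix(),c[2]+[0,0,q[3]])
    return np.r_[(proj(j2w(J,q[:3]),cc)-px).ravel(),q[3]/3,q[4]/.01]
r=least_squares(f,[598,71,-.3,0,0]);p=r.x
print(p,r.fun.round(1).tolist())
print("tcp in jig",w2j(s["eef_pos"],p[:3]))
cc=(c[0],c[1]@R.from_rotvec([p[4],0,0]).as_matrix(),c[2]+[0,0,p[3]])
print("cassette front pts",w2j(back(b([(212,295),(565,335)]),38,cc),p[:3]))
E
```

```text
[ 6.00095721e+02  7.10267069e+01 -3.18121916e-01  2.45482554e+00
 -2.64608694e-03] [-0.4, 0.5, 0.2, -0.3, -0.1, 1.7, -0.3, -1.1, -0.4, -2.2, 0.9, 1.7, 0.8, -0.3]
tcp in jig [[-55.57821901  67.54891303 131.51925202]]
cassette front pts [[-27.57746421  51.86549822  38.        ]
 [-23.08049318  91.31130736  38.        ]]
```

```bash
python3 - <<'E'
from h import *
np.save("jig.npy",[599.5,71.4,-.315])
P=j2w([-54,70,58],[599.5,71.4,-.315])[0];print(P,to(P,np.pi/2-.315))
E
```

```text
[569.84414852 154.68583597  58.        ] ([0.0022, 0.0001, 0.0743], [0.002, 0.0, 0.005])
```

{"name": "send_rows", "arguments": {
  "plan": [
    [[0.002, 0, 0.03], [0, 0, 0.005], -0.58],
    [[0.002, 0, 0.055], [0, 0, 0.005], -0.58],
    [[0.002, 0, 0.074], [0, 0, 0.005], -0.58],
    [[0.002, 0, 0.074], [0, 0, 0.005], -0.58],
    [[0.002, 0, 0.074], [0, 0, 0.005], -0.58]
  ]
}}

```text
clock: 3.25
eef_pos: [570.1, 153.8, 59.8]
tcp_rot: [3.139, 0.0, 1.255]
contact_force: [-0.8, 0.4, -0.1]
opening: 0.205
```

```bash
python3 - <<'E'
from h import *
from rig import viewer,status
f=viewer.grab_frame("wrist");cv2.imwrite("pics/w3.png",f[:,:,::-1])
f=viewer.grab_frame("side");cv2.imwrite("pics/s3.png",cv2.resize(f[130:250,270:430,::-1],None,fx=5,fy=5,interpolation=cv2.INTER_CUBIC))
s=status.sense();print(s["clock"],s["contact_force"],s["eef_pos"],w2j(s["eef_pos"],np.load("jig.npy")))
E
```

```text
3.35 [0.34230453 0.1564487  0.40744246] [571.13900633 154.3988392   60.74134377] [[-52.67993756  70.12829279  60.74134377]]
```

View pics/w3.png

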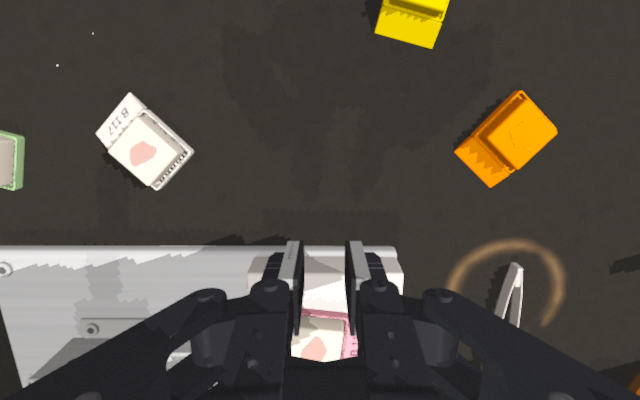

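View pics/s3.png

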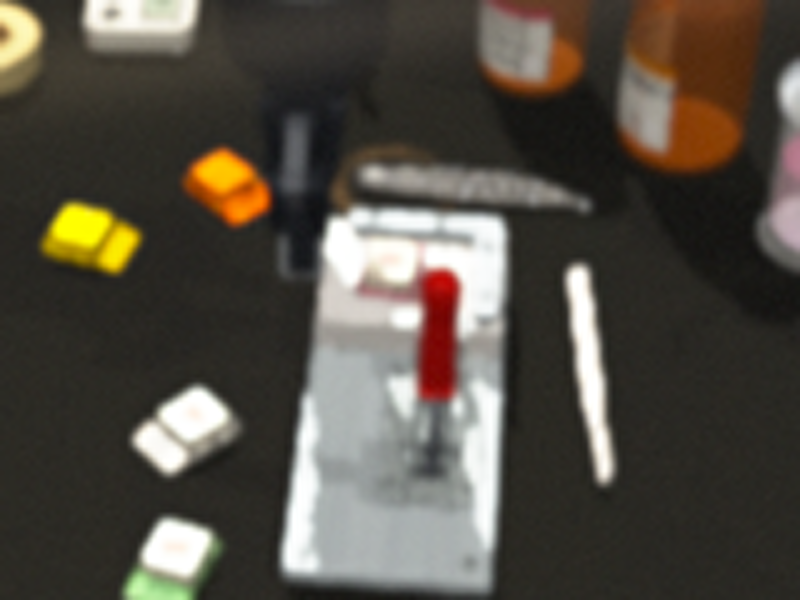

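{"name": "send_rows", "arguments": {
  "plan": [
    [[0, 0.004, 0.003], [0, 0, 0], -0.58],
    [[0, 0.01, 0.003], [0, 0, 0], -0.58],
    [[0, 0.016, 0.003], [0, 0, 0], -0.58],
    [[0, 0.02, 0.003], [0, 0, 0], -0.58],
    [[0, 0.024, 0.003], [0, 0, 0], -0.58]
  ]
}}

```text
clock: 3.77
eef_pos: [594.8, 146.8, 58.2]
tcp_rot: [3.136, -0.002, 1.255]
contact_force: [-0.7, -0.3, 0.2]
opening: 0.206
```

```bash
cat > st.py <<'E'
from h import *
from rig import status
s=status.sense();j=np.load("jig.npy");Rm=R.from_euler("z",-j[2])
print(s["clock"],"F jig",Rm.apply(s["contact_force"]).round(2),"M",s["wrist_torque"].round(2),"tcp",w2j(s["eef_pos"],j).round(1),s["tcp_rot"].round(3))
E
python3 st.py
```

```text
3.7667 F jig [-0.52 -0.51  0.22] M [0.04 0.03 0.03] tcp [[-27.8  70.2  58.2]] [ 3.136e+00 -2.000e-03  1.255e+00]
```

{"name": "send_rows", "arguments": {
  "plan": [
    [[0, 0.003, 0], [0, 0, 0], -0.58],
    [[0, 0.006, 0], [0, 0, 0], -0.58],
    [[0, 0.009, 0], [0, 0, 0], -0.58],
    [[0, 0.012, 0], [0, 0, 0], -0.58],
    [[0, 0.014, 0], [0, 0, 0], -0.58]
  ]
}}

```text
clock: 4.18
eef_pos: [608.4, 142.3, 58.2]
tcp_rot: [3.136, -0.002, 1.255]
contact_force: [-0.2, -0.6, -0.3]
opening: 0.208
```

```bash
python3 st.py; python3 - <<'E'
from h import *
from rig import viewer
for n in("wrist","top","side"):
    f=viewer.grab_frame(n)
    if n=="top": f=cv2.resize(f[135:215,230:340],None,fx=7,fy=7,interpolation=cv2.INTER_CUBIC)
    if n=="side": f=cv2.resize(f[150:250,310:390],None,fx=6,fy=6,interpolation=cv2.INTER_CUBIC)
    cv2.imwrite(f"pics/{n}4.png",f[:,:,::-1])
E
```

```text
4.1833 F jig [ 0.02 -0.6  -0.35] M [ 0.06  0.04 -0.04] tcp [[-13.5  70.2  58.2]] [ 3.136e+00 -2.000e-03  1.255e+00]
```

View pics/wrist4.png

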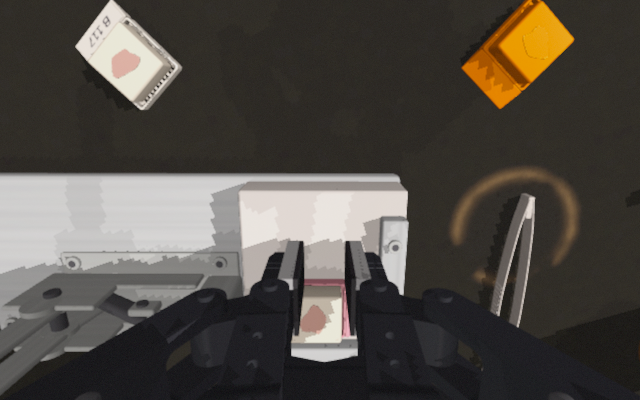

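View pics/side4.png

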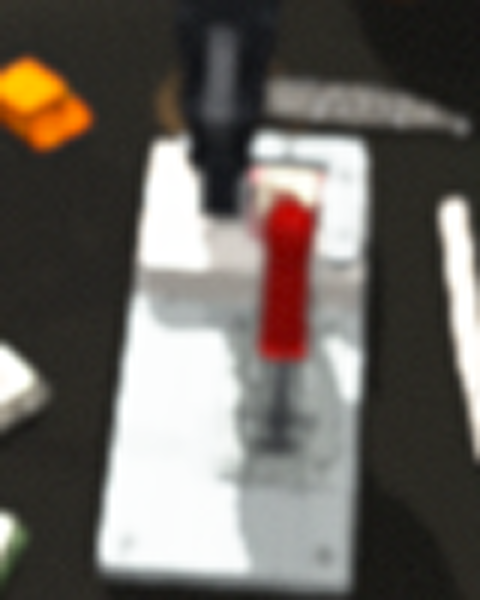

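View pics/top4.png

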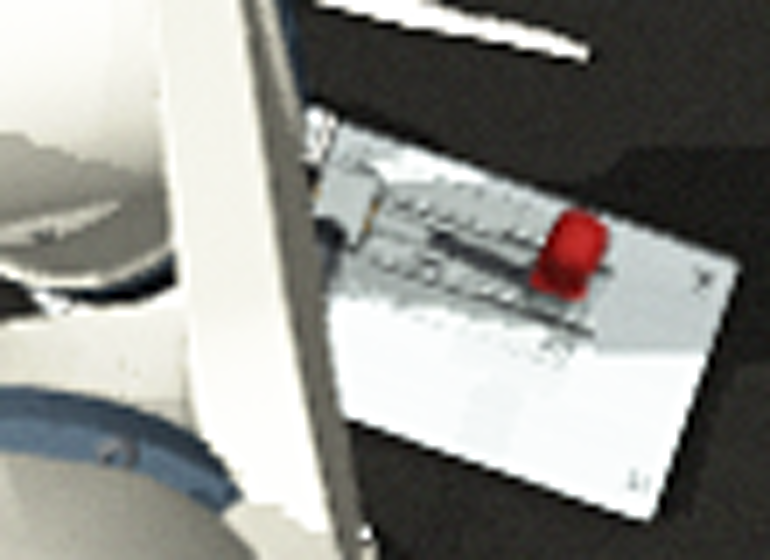

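Wrist view: the cassette is now square between the fingers, its rear edge at row ~343. The fence face is at row ~350, so it is a few mm short.

{"name": "send_rows", "arguments": {
  "plan": [
    [[0, 0.001, 0], [0, 0, 0], -0.58],
    [[0, 0.002, 0], [0, 0, 0], -0.58],
    [[0, 0.003, 0], [0, 0, 0], -0.58],
    [[0, 0.0035, 0], [0, 0, 0], -0.58],
    [[0, 0.004, 0], [0, 0, 0], -0.58]
  ]
}}

```text
clock: 4.75
eef_pos: [612.0, 141.1, 58.2]
tcp_rot: [3.136, -0.002, 1.255]
contact_force: [-0.4, 0.5, 0.4]
opening: 0.211
```

```bash
python3 st.py; python3 - <<'E'
from h import *
from rig import viewer
f=viewer.grab_frame("wrist")
cv2.imwrite(f"pics/w5.png",cv2.resize(f[260:400,220:430,::-1],None,fx=3.5,fy=3.5,interpolation=cv2.INTER_CUBIC))
E
```

```text
4.75 F jig [-0.52  0.37  0.4 ] M [0.06 0.06 0.01] tcp [[-9.7 70.2 58.2]] [ 3.136e+00 -2.000e-03  1.255e+00]
```

View pics/w5.png

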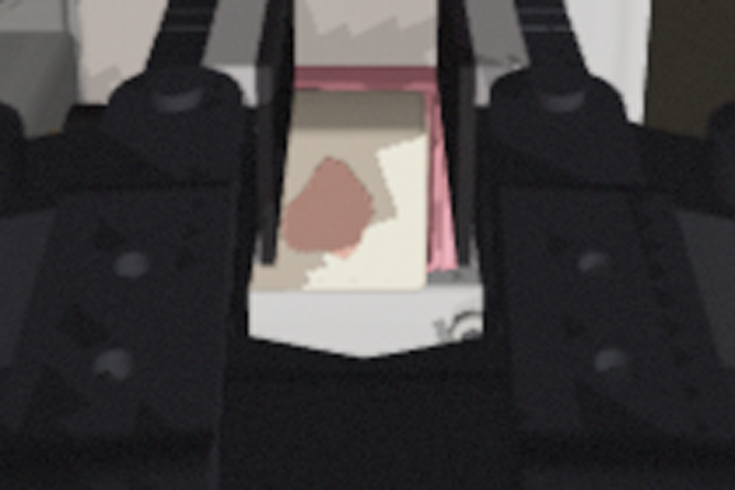

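{"name": "send_rows", "arguments": {
  "plan": [
    [[0, 0.0007, 0], [0, 0, 0], -0.58],
    [[0, 0.0014, 0], [0, 0, 0], -0.58],
    [[0, 0.002, 0], [0, 0, 0], -0.58],
    [[0, 0.002, 0], [0, 0, 0], -0.58],
    [[0, 0.002, 0], [0, 0, 0], -0.58]
  ]
}}

```text
clock: 5.22
eef_pos: [612.2, 141.0, 58.1]
tcp_rot: [3.14, -0.001, 1.255]
contact_force: [-7.0, 4.7, 4.4]
opening: 0.208
```

```bash
python3 st.py
```

```text
5.2167 F jig [-8.08  2.31  4.41] M [0.61 1.12 0.  ] tcp [[-9.5 70.1 58.1]] [ 3.140e+00 -1.000e-03  1.255e+00]
```

{"name": "send_rows", "arguments": {
  "plan": [
    [[0, -0.003, 0], [0, 0, 0], -0.58],
    [[0, -0.012, 0], [0, 0, 0], -0.58],
    [[0, -0.03, 0], [0, 0, 0], -0.58],
    [[0, -0.05, -0.01], [0, 0, 0], -0.58],
    [[0, -0.07, -0.04], [0, 0, 0], -0.58]
  ]
}}

```text
clock: 5.63
eef_pos: [542.0, 162.1, 94.8]
tcp_rot: [-3.138, 0.003, 1.255]
contact_force: [-0.3, -0.6, 1.2]
opening: 0.207
```

{"name": "send_rows", "arguments": {
  "plan": [
    [[0, -0.01, -0.04], [0, 0, 0], -1],
    [[-0.02, -0.01, -0.08], [0, 0, 0], -1],
    [[-0.04, -0.01, -0.1], [0, 0, 0], -1],
    [[-0.05, -0.01, -0.1], [0, 0, 0], -1],
    [[-0.05, -0.01, -0.1], [0, 0, 0], -1]
  ]
}}

```text
clock: 6.05
eef_pos: [517.1, 116.6, 196.3]
tcp_rot: [-3.141, 0.002, 1.254]
contact_force: [-0.1, 0.7, -0.2]
opening: -0.001
```

```bash
python3 st.py; python3 - <<'E'
from h import *
from rig import viewer
import pickle
viewer.grab_frame("wrist")
p=viewer.camera_params("wrist");pickle.dump(p,open("w6.pkl","wb"))
f=viewer.grab_frame("wrist");cv2.imwrite("pics/w6.png",f[:,:,::-1])
E
python3 st.py
```

```text
6.05 F jig [-0.26  0.62 -0.22] M [-0.01 -0.05  0.03] tcp [[-92.4  17.5 196.3]] [-3.141e+00  2.000e-03  1.254e+00]
6.15 F jig [ 0.51  0.02 -0.28] M [-0.    0.02 -0.02] tcp [[-92.9  18.4 194.3]] [-3.138e+00  3.000e-03  1.254e+00]
```

View pics/w6.png

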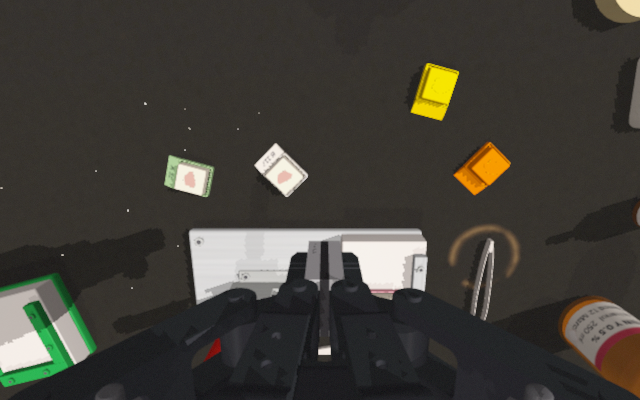

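```bash
python3 - <<'E'
from h import *
j=np.load("jig.npy")
P=j2w([16,-15,158],j)[0];print(P,to(P,np.pi/2-.315))
E
```

```text
[610.06549499  52.18099078 158.        ] ([-0.0331, 0.1091, 0.036], [-0.004, 0.003, -0.002])
```

{"name": "send_rows", "arguments": {
  "plan": [
    [[-0.01, 0.035, 0], [0, 0, 0], -1],
    [[-0.02, 0.07, 0.01], [0, 0, 0], -1],
    [[-0.033, 0.1, 0.03], [0, 0, 0], -1],
    [[-0.033, 0.109, 0.036], [0, 0, 0], -1],
    [[-0.033, 0.109, 0.036], [0, 0, 0], -1]
  ]
}}

```text
clock: 6.57
eef_pos: [610.1, 51.7, 154.2]
tcp_rot: [-3.134, 0.005, 1.252]
contact_force: [0.3, -1.2, 0.6]
opening: -0.002
```

```bash
python3 - <<'E'
from h import *
from rig import viewer
import pickle
viewer.grab_frame("wrist")
p=viewer.camera_params("wrist");pickle.dump(p,open("w7.pkl","wb"))
f=viewer.grab_frame("wrist");cv2.imwrite("pics/w7.png",f[:,:,::-1])
f=viewer.grab_frame("side")
cv2.imwrite("pics/s7.png",cv2.resize(f[130:250,310:400,::-1],None,fx=5,fy=5,interpolation=cv2.INTER_CUBIC))
E
python3 st.py
```

```text
6.7167 F jig [0.29 0.36 0.21] M [-0.01 -0.   -0.01] tcp [[ 14.5 -14.3 157.3]] [-3.136e+00  3.000e-03  1.254e+00]
```

View pics/w7.png

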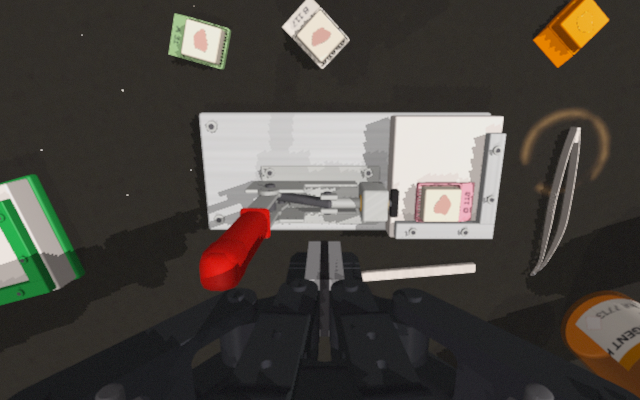

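View pics/s7.png

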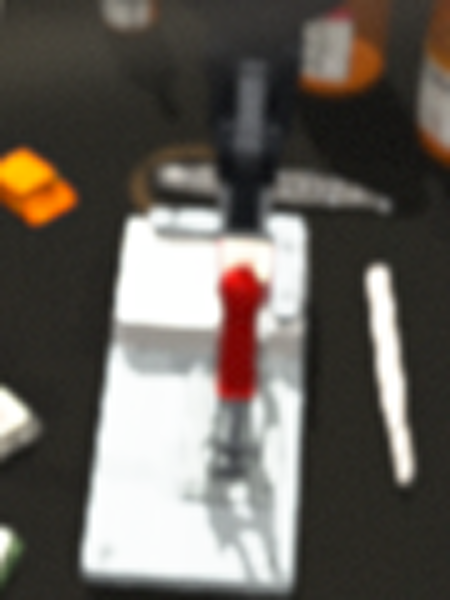

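Wrist view: the cassette lies along the fence at (443,203), its label end 10 px short of the end stop (485,200). The lever grip runs from (258,215) to (220,272). Refitting on this clearer view.

```bash
python3 - <<'E'
import cv2
f=cv2.imread("pics/w7.png")
cv2.imwrite("pics/w7a.png",cv2.resize(f[105:250,380:510],None,fx=4,fy=4,interpolation=cv2.INTER_CUBIC))
cv2.imwrite("pics/w7b.png",cv2.resize(f[105:300,190:350],None,fx=3,fy=3,interpolation=cv2.INTER_CUBIC))
E
```

```text
(no output)
```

View pics/w7a.png

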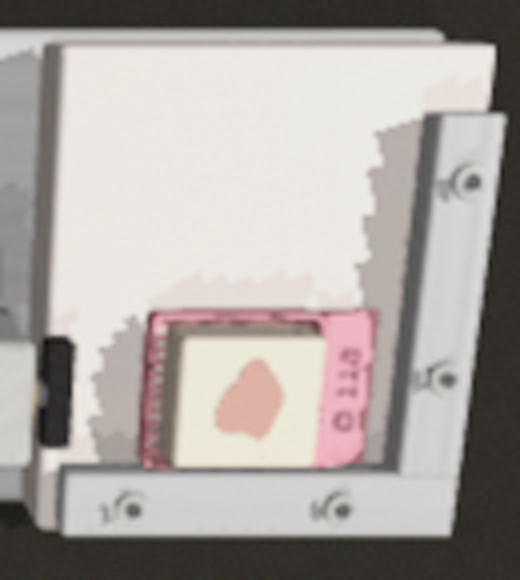

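View pics/w7b.png

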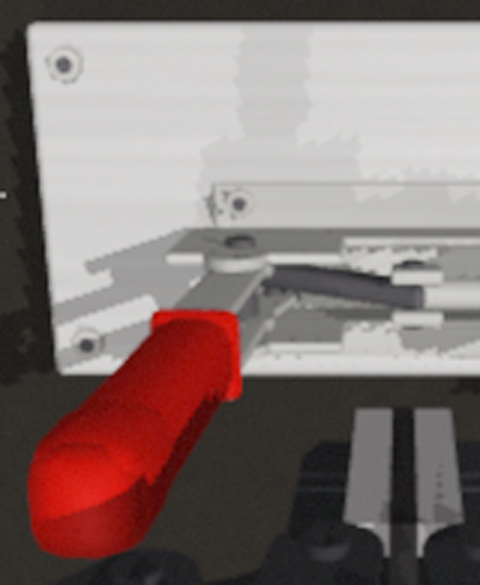

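```bash
python3 - <<'E'
from h import *
import pickle
from rig import status
c=cam(pickle.load(open("w7.pkl","rb")))
a=lambda l:np.array(l)/4+[380,105]
b=lambda l:np.array(l)/3+[190,105]
px=np.r_[b([(30,24),(58,374)]),a([(495,46),(62,45),(428,113),(504,116),(452,536),(62,466)])]
J=np.array([(-46,-108,12),(46,-108,12),(-44,107,32),(-44,33,32),(-33,95,40),(-33,107,40),(42,107,40),(30,36,40)],float)
def C(q): return (c[0],c[1]@R.from_rotvec([q[4],0,0]).as_matrix(),c[2]+[0,0,q[3]])
def f(q):
    return np.r_[(proj(j2w(J,q[:3]),C(q))-px).ravel(),q[3]/3,q[4]/.01]
r=least_squares(f,[598,71,-.3,0,0]);p=r.x
print(p,r.fun.round(1).tolist());np.save("jig.npy",p[:3])
cc=C(p)
print("tcp",w2j(status.sense()["eef_pos"],p[:3]))
print("cass z44/40/38", [w2j(back(a([(150,312),(378,312),(358,465),(145,466)]),z,cc),p[:3])[:,:2].round(1).tolist() for z in (40,38)])
for th in (-.05,0,.05,.1,.15):
    L=lambda r,x:[x,-53-r*np.sin(th),36+r*np.cos(th)]
    def pt(r,x,o):return [x,-53-r*np.sin(th)+o*np.cos(th),36+r*np.cos(th)+o*np.sin(th)]
    print(th,((proj(j2w([pt(42,7.5,-8),pt(42,7.5,8),pt(42,24.5,8),pt(112,7.5,-8),pt(112,16,0)],p[:3]),cc)-[190,105])*3).round().tolist())
E
```

```text
[ 5.98875395e+02  7.17444524e+01 -3.19910009e-01  3.20830141e+00
  3.29404661e-03] [-0.5, -0.5, 0.4, -0.0, -1.0, 0.0, -0.7, 0.1, 1.5, 0.4, 0.4, -0.3, -0.5, -0.6, 0.2, 0.9, 1.1, 0.3]
tcp [[ 15.23689046 -14.36633891 157.25151687]]
cass z44/40/38 [[[1.0, 49.7], [0.9, 89.3], [29.0, 88.9], [29.3, 50.7]], [[1.4, 50.2], [1.3, 90.2], [29.6, 89.7], [29.9, 51.3]]]
-0.05 [[184.0, 306.0], [264.0, 305.0], [267.0, 385.0], [104.0, 450.0], [167.0, 506.0]]
0 [[173.0, 305.0], [254.0, 305.0], [256.0, 386.0], [63.0, 449.0], [126.0, 506.0]]
0.05 [[163.0, 305.0], [243.0, 306.0], [246.0, 386.0], [23.0, 447.0], [86.0, 506.0]]
0.1 [[154.0, 304.0], [232.0, 306.0], [235.0, 387.0], [-15.0, 445.0], [46.0, 504.0]]
0.15 [[144.0, 303.0], [221.0, 306.0], [225.0, 387.0], [-52.0, 441.0], [8.0, 502.0]]
```

```bash
python3 - <<'E'
import numpy as np
r=95
for th in [0.07,.2,.3,.4,.5,.6,.7,.8,.9,1,1.1,1.2,1.3,1.36,1.4,1.45,1.5,1.55]:
    s,c=np.sin(th),np.cos(th); print(th,"TCP y %.1f z %.1f"%(-53-r*s+7.5*c+7,36+r*c+7.5*s+22))
E
python3 st.py
```

```text
0.07 TCP y -45.2 z 153.3
0.2 TCP y -57.5 z 152.6
0.3 TCP y -66.9 z 151.0
0.4 TCP y -76.1 z 148.4
0.5 TCP y -85.0 z 145.0
0.6 TCP y -93.5 z 140.6
0.7 TCP y -101.5 z 135.5
0.8 TCP y -108.9 z 129.6
0.9 TCP y -115.8 z 122.9
1 TCP y -121.9 z 115.6
1.1 TCP y -127.3 z 107.8
1.2 TCP y -131.8 z 99.4
1.3 TCP y -135.5 z 90.6
1.36 TCP y -137.3 z 85.2
1.4 TCP y -138.3 z 81.5
1.45 TCP y -139.4 z 76.9
1.5 TCP y -140.2 z 72.2
1.55 TCP y -140.8 z 67.5
6.7167 F jig [0.29 0.36 0.21] M [-0.01 -0.   -0.01] tcp [[ 15.2 -14.4 157.3]] [-3.136e+00  3.000e-03  1.254e+00]
```

{"name": "send_rows", "arguments": {
  "plan": [
    [[-0.01, 0.001, 0.003], [0, 0, 0], -1],
    [[-0.02, 0.001, 0.003], [0, 0, 0], -1],
    [[-0.027, 0.001, 0.004], [0, 0, 0], -1],
    [[-0.033, 0.001, 0.004], [0, 0, 0], -1],
    [[-0.043, 0.001, 0.005], [0, 0, 0], -1]
  ]
}}

```text
clock: 7.13
eef_pos: [596.2, 11.8, 152.9]
tcp_rot: [-3.137, 0.003, 1.254]
contact_force: [0.4, 0.7, -1.0]
opening: -0.0
```

```bash
python3 st.py;  python3 - <<'E'
from h import *
from rig import viewer
f=viewer.grab_frame("wrist");cv2.imwrite("pics/w8.png",f[:,:,::-1])
E
```

```text
7.1333 F jig [ 0.19  0.78 -1.05] M [ 0.11 -0.04 -0.02] tcp [[ 16.3 -57.8 152.9]] [-3.137e+00  3.000e-03  1.254e+00]
```

View pics/w8.png

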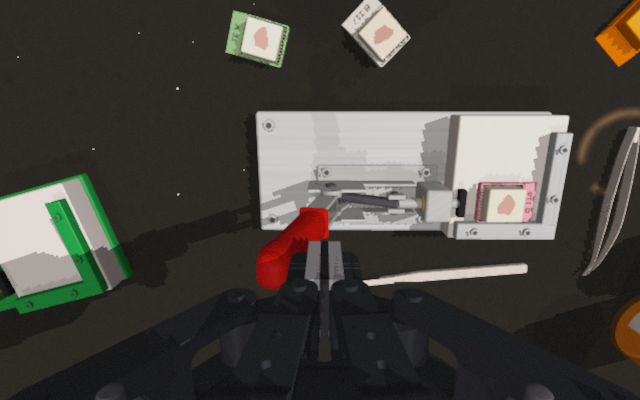

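{"name": "send_rows", "arguments": {
  "plan": [
    [[-0.009, 0, 0.002], [0, 0, 0], -1],
    [[-0.018, 0, 0.0045], [0, 0, 0], -1],
    [[-0.027, 0, 0.008], [0, 0, 0], -1],
    [[-0.036, 0, 0.012], [0, 0, 0], -1],
    [[-0.044, 0, 0.0175], [0, 0, 0], -1]
  ]
}}

```text
clock: 7.6
eef_pos: [581.3, -32.9, 134.9]
tcp_rot: [-3.136, 0.004, 1.254]
contact_force: [-0.2, 0.6, 0.5]
opening: 0.0
```

```bash
python3 st.py;  python3 - <<'E'
from h import *
from rig import viewer
f=viewer.grab_frame("wrist");cv2.imwrite("pics/w9.png",f[:,:,::-1])
E
```

```text
7.6 F jig [-0.41  0.55  0.52] M [ 0.03 -0.01  0.03] tcp [[  16.2 -104.9  134.9]] [-3.136  0.004  1.254]
```

View pics/w9.png

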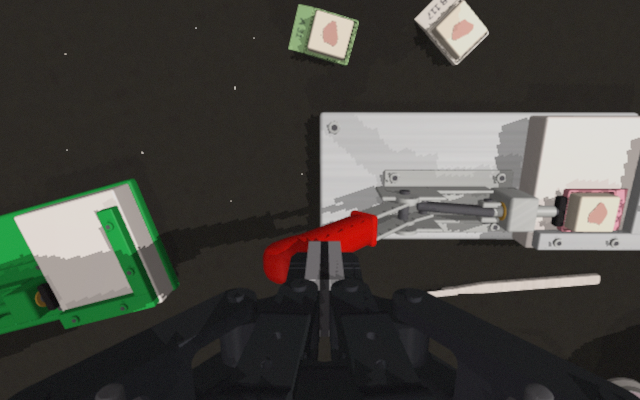

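{"name": "send_rows", "arguments": {
  "plan": [
    [[-0.004, 0, 0.005], [0, 0, 0], -1],
    [[-0.0075, 0, 0.0085], [0, 0, 0], -1],
    [[-0.011, 0, 0.012], [0, 0, 0], -1],
    [[-0.014, 0, 0.0155], [0, 0, 0], -1],
    [[-0.017, 0, 0.0195], [0, 0, 0], -1]
  ]
}}

```text
clock: 8.07
eef_pos: [574.6, -50.0, 113.9]
tcp_rot: [-3.134, 0.005, 1.253]
contact_force: [-1.4, 0.7, 2.5]
opening: -0.001
```

```bash
python3 st.py;  python3 - <<'E'
from h import *
from rig import viewer
f=viewer.grab_frame("wrist");cv2.imwrite("pics/w10.png",f[:,:,::-1])
E
```

```text
8.0667 F jig [-1.52  0.18  2.47] M [ 0.18  0.16 -0.02] tcp [[  15.2 -123.2  113.9]] [-3.134  0.005  1.253]
```

View pics/w10.png

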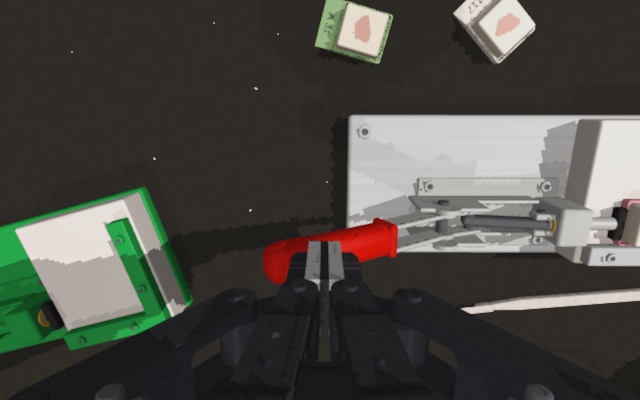

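{"name": "send_rows", "arguments": {
  "plan": [
    [[-0.004, 0.001, 0.006], [0, 0, 0], -1],
    [[-0.0065, 0.001, 0.0105], [0, 0, 0], -1],
    [[-0.0085, 0.001, 0.015], [0, 0, 0], -1],
    [[-0.0105, 0.001, 0.019], [0, 0, 0], -1],
    [[-0.012, 0.001, 0.0235], [0, 0, 0], -1]
  ]
}}

```text
clock: 8.53
eef_pos: [571.3, -62.5, 89.4]
tcp_rot: [-3.134, 0.005, 1.253]
contact_force: [-0.8, -0.1, 0.8]
opening: -0.001
```

```bash
python3 st.py
```

```text
8.5333 F jig [-0.78 -0.35  0.79] M [ 0.01 -0.02  0.02] tcp [[  16.1 -136.1   89.4]] [-3.134  0.005  1.253]
```

{"name": "send_rows", "arguments": {
  "plan": [
    [[-0.001, 0, 0.0045], [0, 0, 0], -1],
    [[-0.0025, 0, 0.009], [0, 0, 0], -1],
    [[-0.0035, 0, 0.0135], [0, 0, 0], -1],
    [[-0.004, 0, 0.0175], [0, 0, 0], -1],
    [[-0.0045, 0, 0.021], [0, 0, 0], -1]
  ]
}}

```text
clock: 8.95
eef_pos: [569.4, -66.8, 67.8]
tcp_rot: [-3.133, 0.006, 1.253]
contact_force: [-0.8, -0.5, 0.2]
opening: 0.002
```

```bash
python3 st.py;  python3 - <<'E'
from h import *
from rig import viewer
f=viewer.grab_frame("wrist");cv2.imwrite("pics/w11.png",f[:,:,::-1])
E
```

```text
8.95 F jig [-0.56 -0.69  0.16] M [-0.04 -0.   -0.01] tcp [[  15.6 -140.8   67.8]] [-3.133  0.006  1.253]
```

View pics/w11.png

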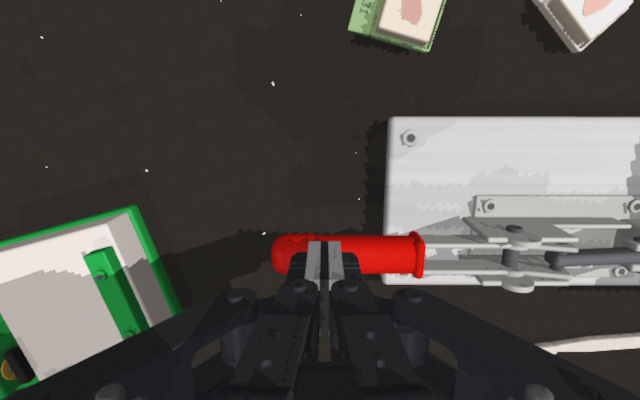

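The lever lies level and pointing to -y. I'll lift off straight up and move over to check the nest.

{"name": "send_rows", "arguments": {
  "plan": [
    [[0, 0, -0.01], [0, 0, 0], -1],
    [[0, 0, -0.03], [0, 0, 0], -1],
    [[0, 0, -0.06], [0, 0, 0], -1],
    [[0, -0.02, -0.1], [0, 0, 0], -1],
    [[0.02, -0.03, -0.13], [0, 0, 0], -1]
  ]
}}

```text
clock: 9.42
eef_pos: [546.7, -39.6, 199.6]
tcp_rot: [-3.132, 0.007, 1.252]
contact_force: [0.2, 0.6, 0.9]
opening: 0.002
```

{"name": "send_rows", "arguments": {
  "plan": [
    [[0.04, 0.01, -0.03], [0, 0, 0], -1],
    [[0.08, 0.02, -0.04], [0, 0, 0], -1],
    [[0.11, 0.02, -0.04], [0, 0, 0], -1],
    [[0.12, 0.02, -0.04], [0, 0, 0], -1],
    [[0.12, 0.02, -0.04], [0, 0, 0], -1]
  ]
}}

```text
clock: 9.83
eef_pos: [604.6, 70.8, 239.7]
tcp_rot: [-3.133, 0.006, 1.255]
contact_force: [-0.4, -0.0, -0.5]
opening: -0.004
```

```bash
python3 - <<'E'
from h import *
from rig import viewer
import pickle
for i in range(3): viewer.grab_frame("wrist")
p=viewer.camera_params("wrist");pickle.dump(p,open("w12.pkl","wb"))
f=viewer.grab_frame("wrist");cv2.imwrite("pics/w12.png",f[:,:,::-1])
f=viewer.grab_frame("side")
cv2.imwrite("pics/s12.png",cv2.resize(f[130:270,290:430,::-1],None,fx=4,fy=4,interpolation=cv2.INTER_CUBIC))
E
python3 st.py
```

```text
10.0833 F jig [-0.16 -0.13 -0.61] M [0.01 0.01 0.03] tcp [[  5.5  -3.2 238.4]] [-3.131  0.008  1.251]
```

View pics/w12.png

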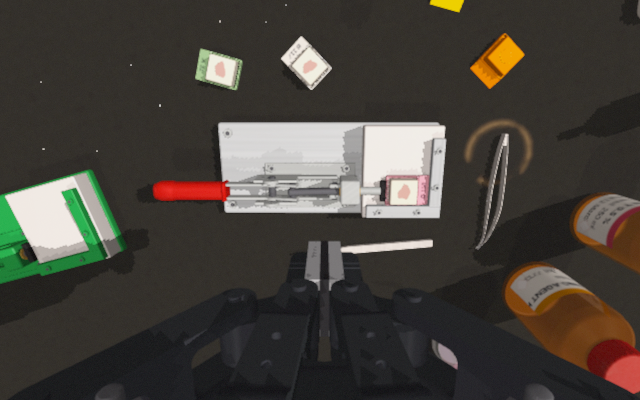

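View pics/s12.png

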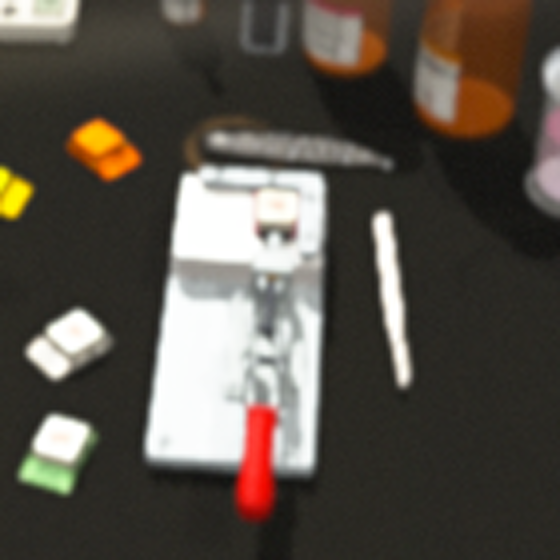

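```bash
python3 - <<'E'
import cv2
f=cv2.imread("pics/w12.png")
cv2.imwrite("pics/w12a.png",cv2.resize(f[115:225,340:450],None,fx=5,fy=5,interpolation=cv2.INTER_CUBIC))
E
```

```text
(no output)
```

View pics/w12a.png

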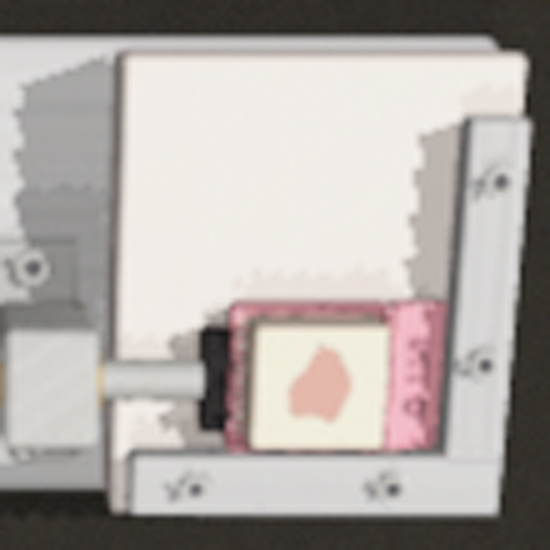

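The crop shows the cassette flush along the fence and against the end stop, with the nose pressing on it. The lever is level and the arm is clear, so I'm handing in.

```bash
python3 -c "
from rig import job
print(job.sign_off())"
```

```text
the job is handed in; nothing more can be done
None
```

The pink cassette is home in the nest and clamped, and I handed the job in at about 10.1 s of the 43 s allowed.

- **Cassette:** I pushed it back across the bed with the partly open fingertips until it met the fence, at about 8 N. A fit on the wrist picture then put its long sides at x = 1 and 30 mm in the jig frame. The fence is at x = 30 mm, so it lay flush.
- **Lever:** I swung it over with the shut fingertips. The push needed about 2.5 N near 1.0 rad and faded towards the dead point. The lever then stayed level after I lifted off.
- **Last pictures:** The cassette sits against both the fence and the end stop, with the black nose pressing on it. The lever points to the jig's -y, and the arm is clear of everything. The other cassettes, the look-alikes, the scalpel and the forceps appear where they were.

**Disagreements:**
- The wrist camera fits wanted the camera about 3 mm higher than its calibration says.
- The jig position from different views differed by about 2 mm.

I settled the cassette contact by force and by the pictures. I judged the lock from the pictures and from the lever staying down; I did not measure the lever's angle.

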